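Put the mixer battery on charge

ROBOT

A 6-joint arm with a two-finger parallel gripper is mounted at the origin on a cart in front of the work surface, level with it; the furniture and walls round the work are solid. World frame = base frame: x ahead of the robot, y to its left, z up, the work surface at z = 0. Lengths are in m, angles in rad, forces in N, time in s.
With the tool pointing down it reaches from about 0.425 to 0.95 m from the base axis. Payload 14.7 kg.
Tool frame: the origin (TCP) lies at the very end of the fingers, on their centre line; the grasp point (between the pads) lies 19 mm behind it (manip.grasp_offset is the distance from the TCP to the grasp point, in m); z points along the fingers, y is the line along which they close (so a half turn about z gives the same grasp; the last joint's range is limited). The gripper opens to 85 mm and grips with 20 to 120 N. Pads are 22 mm wide; open, the fingers measure 114 mm over their backs; the gripper's body (76 mm by 85 mm) begins 54 mm behind the grasp point. The pads swing forward as they close: fully open they stand 13 mm farther back than shut.
Start: joints at [-1.367, 0.48, 1.596, -0, 1.065, -0.047], TCP at [0.161, -0.63, 0.231] pointing down, gripper open.
Joint ranges: [-2.75, 2.75], [-0.82, 2.05], [0.23, 2.67], [-1.56, 4.7], [0.09, 2.69], [-2.92, 2.92]. Speed limits (rad/s): [1.89, 1.89, 2.39, 3.01, 3.01, 3.01].

INTERFACE

Orientations are given as [roll, pitch, yaw] about the fixed x, y, z axes, in that order (R = Rz(yaw) Ry(pitch) Rx(roll)).
In Python, from plant import readout, eyes, workorder, nets, manip gives the robot as it stands. The module is installed in compiled form; this text tells all that it offers.
- The arm moves only by the tool arm_command, never from a script. Its argument "steps" is a list of rows, each a list of 5 numbers: the shift along the world's x, y, z in mm, then the turn about the world's z in rad, then the closure, from -1 (fully open) to 1 (shut). A call has 1 to 20 rows; each row shifts and turns the commanded pose from where the row before left it; what a row does not reach is not made up. A row lasts 1/8 s, in which the tool goes at most 62.5 mm and 10.7 degrees, less where a joint would pass 70% of its speed; a pose out of reach is approached as far as the arm can. A call is refused whole if a number of a shift passes 62.5 or a number of a turn 0.188, either way. A call with a gripper value outside its range is refused whole. The fingers move at their own pace and stop on an object; the grip force is fixed at half the most. Time passes only in rows, so rows that do not move let the fingers close. It gives the time, the measured TCP pose, the force, the opening and the grip force at its end, in the units of the state.
- readout.state(): the state, without advancing time (a new reading comes with each control period).
- eyes.grab_frame(name): name is "scene" or "top"; returns the picture (480x640x3 uint8, red, green, blue); there is no depth.
- eyes.camera_info(name): a dict with "fx", "fy", "cx", "cy" (pixels), "distortion" ([k1, k2, p1, p2, k3] as OpenCV has them; the pictures are not rectified), "T" (4x4, takes a point from camera to world coordinates). Camera axes: x right, y down, z forward; pixel columns grow to the right and rows downward; lengths in m; the calibration is good to about 2 mm. A picture is of the moment at which its call begins. camera_info takes no time and is no camera call.
- workorder.job_done(): hands the job in; it is judged then, once.
Trained networks look in the newest picture that a camera, given by its name, has taken for a name from the list of things; names that differ only in an ending like _2 or _b are one class to them, and where a whole thing is asked for, a point or a joint stands for the part that bears it (a point fixed in the world has none). Each returns a list of dicts, best first, with "p" (0 to 1); they miss things now and then, are a little off and sometimes report something else, mostly with a low value. They report only what shows in the picture. A call takes as long as a camera call. They do not tell look-alikes from the thing itself.
- nets.masks_of(camera, thing): "region" (480x640 bool, what is visible of it) and "uv" ([column, row] in pixels, amid what is visible of it).
- nets.mark_of(camera, thing): "uv" ([column, row] in pixels: a listed point, or the origin of a listed thing).
The state is a dict: "time_s": time; "joint_pos": joint angles; "qd": joint speeds; "joint_efforts": joint torques, N m; "tool_pos": TCP position; "tcp_rot": TCP orientation; "contact_force": force on the tool from outside, world axes, zero at the start; "wrist_torque": the same for the moment, N m; "width": opening from 0.0 (shut) to 1.0 (fully open); "finger_force": force on a finger pad.
Only numpy, scipy, OpenCV 4.12 (cv2) and the standard library are available. Lean on these libraries where they do the work, as an engineer would, in place of code of your own. Each camera call takes 0.05 s, during which the arm holds its last target. There are 200 camera calls.

TASK

Put the cordless mixer's battery pack on charge: lift it out of its storage stand, stand it on the bare worktop and let go, because the dock leaves only its two broad faces free for gripping, then take it again and plug its foot into the charging dock, the right way round. Press it fully home so that its body sits flush on the dock, leave it there and let go, and leave the other things where they are.

Things in the scene. Friction and masses are not known exactly. Their poses are not given: they have to be found in the camera images.
- pack: grey battery pack standing foot down, 86 mm tall, 0.16 kg. Body 50 (x) x 36 (y) x 66 mm; under it a plug foot 34 x 24 mm, 20 mm tall (lowest 3 mm 31 x 21), its centre 5 mm towards +x of the body's. Origin: on the body's vertical middle axis, level with the foot's underside; z up. Broad faces look to +-y, narrow ends to +-x. Stands safely on its foot
- stand: fixed white stand holding the pack, axes as the pack's. Base 76 x 76 x 8 mm, the foot stands on it. Two cheeks cover the pack's broad faces: inner faces y = +-20.5 mm, 8 thick, 36 wide, tops at 98 mm, 4 above the pack. Lips 15 mm high at x = +-31. There the pack can be gripped only by its narrow ends. Origin: centre of the underside
- dock: fixed white charging dock: block 90 (x) x 70 (y) x 30 mm with a socket hole. Two cheeks, inner faces x = +-28 mm, 8 thick, 30 wide in y, tops at 100 mm, 4 mm above the home pack, cover the pack's narrow ends. Origin: centre of the block's underside, z up. The pack fits with its axes parallel to the dock's (x to x) and the two origins in one vertical line
- seat (a point): middle of the dock block's top face, 30 mm above the dock's origin, same axes. Fully home, the pack's body rests on this face and the pack's origin is 20 mm below this point
- socket (a point): centre of the socket hole's mouth in the block's top face, 5 mm towards +x from the seat point; hole 36 (x) x 26 mm (y). A dark contact plate lies 15 mm down in it: the pack's weight does not move it, the last 5 mm need a push of about 6 N, and it then stays down
- masking_tape: bystander: roll of tape lying flat, 104 mm across, 25 mm high; origin at the centre of its underside
- swivel_peeler: bystander: peeler lying flat, 201 mm long (y) x 25 x 18 mm; origin at the centre of its underside
- white_bottle: bystander: small upright bottle with a white cap, 46 mm across, 155 mm tall; origin at the centre of its underside
Things that resemble listed ones, but are neither listed nor needed, are in the scene too. What is shaped like the pack but green is not meant. Leave any purple look-alike of the dock alone.

How it is judged:
On the way:
1. the pack stands upright on the bare worktop, out of the stand, let go (height (world z) of pack below 0.004 m and angle between pack's own z axis and vertical below 0.1 rad and horizontal distance between pack and stand above 0.06 m and horizontal distance between pack and dock above 0.06 m and contact force between the fingers and pack below 0.1 N and linear speed of pack below 0.02 m/s), for 0.2 s.
At the end, for the whole second after the job is handed in: The pack is plugged in the dock: its origin at least 17.5 mm below the dock's top face (20 mm is fully home), within 4 mm sideways of the seat point, turned within 0.1 rad and upright within 0.06 rad, at rest and let go (horizontal distance between pack and seat below 0.004 m and z of pack in the frame of seat below -0.0175 m and angle between the x axis of pack and the x axis of dock, either way round below 0.1 rad and angle between pack's own z axis and vertical below 0.06 rad and linear speed of pack below 0.02 m/s and contact force between the fingers and pack below 0.1 N); the robot touches nothing.
It fails at once if the roll of tape is moved more than 30 mm (distance of masking_tape from where it was at the start of the episode above 0.03 m).
It fails at once if the peeler is moved more than 30 mm (distance of swivel_peeler from where it was at the start of the episode above 0.03 m).
It fails at once if the small bottle with the white cap is moved more than 30 mm (distance of white_bottle from where it was at the start of the episode above 0.03 m).
It also fails if it takes over 66 s, if anything falls off the work surface, if the arm or the gripper's body presses on something with over 40 N, if the wrist force passes 120 N, or if a joint passes its speed limit or range.

## Working session

There is one attempt and no reset: what is moved stays moved. The work goes in short steps, Python scripts to look and compute and a tool call to move; the robot and the scene stay as the last step left them, time stands still between calls to the robot, and variables do not carry over. Pictures are saved under pics/ and viewed, at most 10 in all, crops included, and the job is handed in when it is done.

Besides the shell and the picture viewer there is one more tool, called by a JSON object that holds its "fn" and its "kwargs", one argument or row to a line. arm_command: Moves the arm, as the interface text tells. Its arguments: {"type":"object","properties":{"steps":{"type":"array","items":{"type":"array","items":{"type":"number"}}}},"required":["steps"]}

```bash
mkdir -p pics; cat > h.py <<'E'
import numpy as np, cv2
from plant import readout, eyes, workorder, nets, manip
def ray(cam,uv):
    c=eyes.camera_info(cam);K=np.array([[c['fx'],0,c['cx']],[0,c['fy'],c['cy']],[0,0,1]])
    p=cv2.undistortPoints(np.array([[uv]],float),K,np.array(c['distortion']))[0,0]
    T=np.array(c['T']);return T[:3,3],T[:3,:3]@np.array([p[0],p[1],1])
def atz(cam,uv,z):
    o,d=ray(cam,uv);return o+d*(z-o[2])/d[2]
def tri(a,b):
    A=[];B=[];
    for o,d in (a,b):
        d=d/np.linalg.norm(d);P=np.eye(3)-np.outer(d,d);A.append(P);B.append(P@o)
    x=np.linalg.solve(sum(A),sum(B));return x,[np.linalg.norm(P@x-q) for P,q in zip(A,B)]
def proj(cam,X):
    c=eyes.camera_info(cam);K=np.array([[c['fx'],0,c['cx']],[0,c['fy'],c['cy']],[0,0,1]])
    T=np.linalg.inv(np.array(c['T']));r,_=cv2.Rodrigues(T[:3,:3])
    return cv2.projectPoints(np.array(X,float).reshape(-1,1,3),r,T[:3,3],K,np.array(c['distortion']))[0][:,0]
def save(cam,n):
    im=eyes.grab_frame(cam);cv2.imwrite(f'pics/{n}.png',im[:,:,::-1]);return im
E
python3 - <<'E'
from h import *
np.set_printoptions(precision=3,suppress=True)
s=readout.state();print(s['tool_pos'],s['tcp_rot'],s['width'],manip.grasp_offset)
for c in('scene','top'):
    save(c,c+'0');i=eyes.camera_info(c);print(c,i['fx'],i['cx'],i['cy'],i['distortion'],np.array(i['T']))
    for t in('pack','stand','dock','seat','socket','masking_tape','swivel_peeler','white_bottle'):
        print(t,[(round(r['p'],2),np.round(r['uv'],1).tolist(),atz(c,r['uv'],.03 if t in('seat','socket') else .008 if t=='pack' else 0)[:2]) for r in nets.mark_of(c,t)])
E
```

```text
[ 0.161 -0.629  0.231] [-3.14  -0.     0.251] 1.0012277591119336 0.0187
scene 557.3231853195824 323.1749504713136 241.69490494133225 [-0.175  0.     0.     0.     0.   ] [[ 0.649 -0.501  0.573 -0.392]
 [-0.761 -0.443  0.475 -0.832]
 [ 0.016 -0.744 -0.668  1.108]
 [ 0.     0.     0.     1.   ]]
pack [(0.72, [246.2, 224.7], array([0.454, 0.176]))]
stand [(0.62, [250.8, 223.7], array([0.473, 0.176]))]
dock [(0.89, [353.6, 278.1], array([ 0.499, -0.207])), (0.56, [398.8, 312.2], array([ 0.479, -0.374]))]
seat [(0.71, [356.2, 268.3], array([ 0.509, -0.206])), (0.55, [400.1, 304.4], array([ 0.479, -0.374]))]
socket [(0.97, [356.8, 272.8], array([ 0.496, -0.218])), (0.76, [399.7, 303.8], array([ 0.48 , -0.372]))]
masking_tape [(0.63, [321.6, 224.2], array([0.616, 0.011]))]
swivel_peeler [(0.93, [271.9, 262.8], array([0.392, 0.006]))]
white_bottle []
top 520.2135029022311 320.47596287241765 250.10219051625168 [-0.105  0.     0.     0.     0.   ] [[-0.013 -0.986  0.165  0.348]
 [-1.     0.011 -0.012 -0.074]
 [ 0.01  -0.165 -0.986  1.166]
 [ 0.     0.     0.     1.   ]]
pack [(0.81, [154.5, 326.1], array([0.374, 0.283])), (0.6, [205.6, 287.8], array([0.459, 0.17 ]))]
stand [(0.57, [205.7, 287.0], array([0.462, 0.172]))]
dock [(0.67, [444.3, 276.0], array([ 0.48 , -0.369])), (0.62, [376.2, 264.6], array([ 0.508, -0.214]))]
seat [(0.89, [446.8, 276.2], array([ 0.476, -0.367])), (0.6, [374.1, 264.0], array([ 0.506, -0.206]))]
socket [(0.95, [377.4, 261.7], array([ 0.511, -0.214])), (0.92, [447.4, 272.7], array([ 0.484, -0.369]))]
masking_tape [(0.9, [266.1, 222.9], array([0.608, 0.036]))]
swivel_peeler [(0.65, [277.0, 314.7], array([0.398, 0.011]))]
white_bottle [(0.78, [481.8, 227.1], array([ 0.593, -0.464]))]
```

View pics/scene0.png

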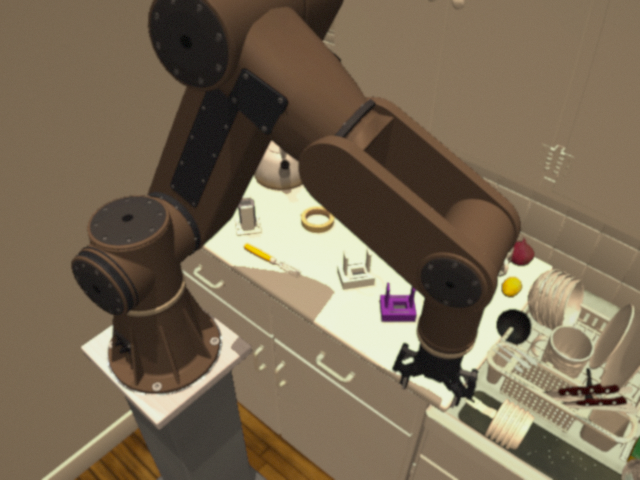

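View pics/top0.png

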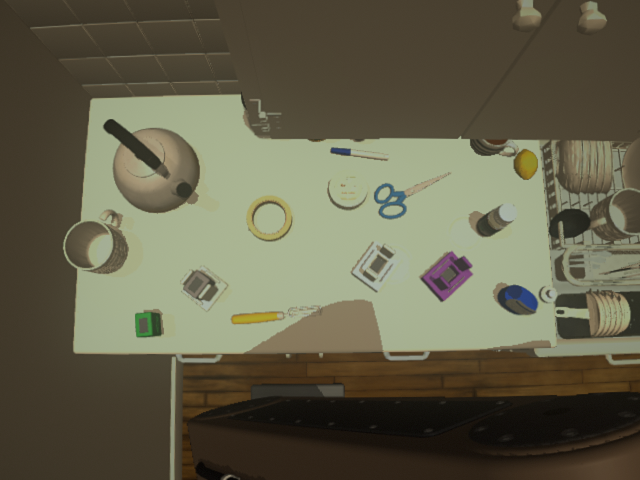

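The top view shows the pack in its stand at (205,287) and the white dock at (376,265). The purple look-alike is at (447,276) and the green one at (147,324). I'll enlarge the relevant parts to get the orientations.

```bash
python3 - <<'E'
import cv2,numpy as np
t=cv2.imread('pics/top0.png');s=cv2.imread('pics/scene0.png')
def c(im,u,v,w=33,h=25): return cv2.resize(im[v-h:v+h,u-w:u+w],(400,300),interpolation=cv2.INTER_CUBIC)
cv2.imwrite('pics/crop0.png',np.vstack([np.hstack([c(t,205,288),c(t,376,266)]),np.hstack([c(s,248,216),c(s,356,268)])]))
E
```

```text
(no output)
```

View pics/crop0.png

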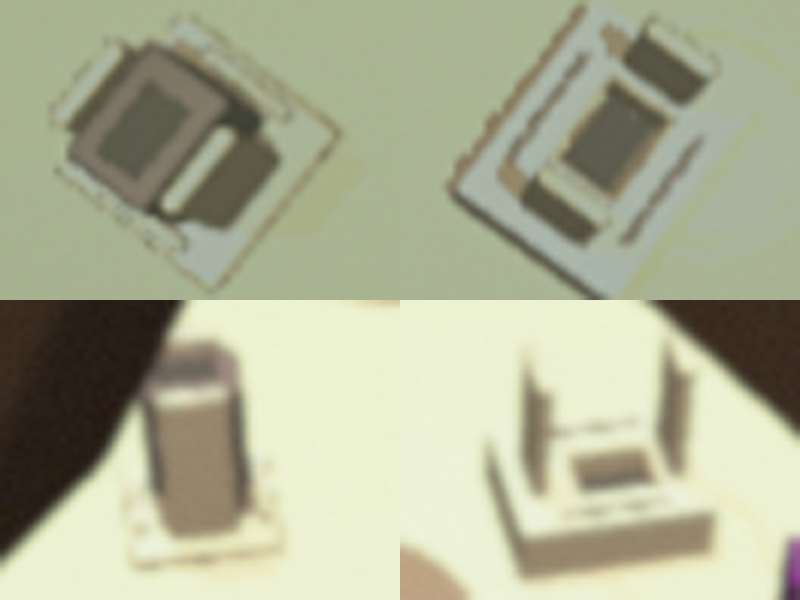

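The stand's cheeks lie to the upper left and lower right, so the pack's x axis runs lower left to upper right at a yaw of about -0.6, with the sign open. The dock's +x points to the upper right, because its hole is nearer that cheek. Next I'll fit the models to the image edges in both views.

```bash
cat > fit.py <<'E'
from h import *
from scipy.optimize import minimize
np.set_printoptions(precision=4,suppress=True)
def rect(x0,x1,y0,y1,z,n=30):
    c=np.array([[x0,y0],[x1,y0],[x1,y1],[x0,y1]]);t=np.linspace(0,1,n)[:,None]
    return np.vstack([np.c_[c[i]*(1-t)+c[(i+1)%4]*t,np.full(n,z)] for i in range(4)])/1000
dock=np.vstack([rect(-45,45,-35,35,30),rect(-13,23,-13,13,30),rect(28,36,-15,15,100),rect(-36,-28,-15,15,100)])
stand=np.vstack([rect(-38,38,-38,38,8),rect(-18,18,20.5,28.5,98),rect(-18,18,-28.5,-20.5,98)])
packstand=np.vstack([rect(-25,25,-18,18,94),stand])
packtop=rect(-25,25,-18,18,86)
def dt(im,blur=.8):
    g=cv2.cvtColor(im,cv2.COLOR_BGR2GRAY);g=cv2.resize(g,None,fx=4,fy=4,interpolation=cv2.INTER_CUBIC)
    e=cv2.Canny(cv2.GaussianBlur(g,(0,0),2.5),15,40)
    return cv2.distanceTransform(255-e,cv2.DIST_L2,5)/4
def world(M,p):
    c,s=np.cos(p[2]),np.sin(p[2]);return np.c_[M[:,0]*c-M[:,1]*s+p[0],M[:,0]*s+M[:,1]*c+p[1],M[:,2]+(p[3] if len(p)>3 else 0)]
def cost(p,M,ds):
    f=0
    for cam,d in ds.items():
        q=proj(cam,world(M,p))*4+1.5
        v=cv2.remap(d,q[:,0].astype('f4'),q[:,1].astype('f4'),1,borderValue=3)
        f+=np.mean(np.minimum(v,3)**2)
    return f/len(ds)
def fit(M,p0,ds):
    best=None
    for dx in(-.006,0,.006):
     for dy in(-.006,0,.006):
      for a in(-.06,.03):
        p=np.array(p0,float);p[:3]+=[dx,dy,a];n=len(p)
        S=np.vstack([p]+[p+np.eye(n)[i]*[.004,.004,.05,.006][i] for i in range(n)])
        r=minimize(cost,p,args=(M,ds),method='Nelder-Mead',options=dict(initial_simplex=S,xatol=1e-4,fatol=1e-4))
        if best is None or r.fun<best.fun:best=r
    return best.x,best.fun
E
python3 - <<'E'
from fit import *
im={c:cv2.imread(f'pics/{c}0.png') for c in('top','scene')};D={c:dt(i) for c,i in im.items()}
o=[]
for n,M,uv,z in(('packstand',packstand,(196.7,284.2),.094),('dock',dock,(377.5,265.8),.03)):
    p=[*atz('top',uv,z)[:2],-.62];print(n,p)
    pt=fit(M,p,{'top':D['top']});print('top',*pt);print('scene',*fit(M,p,{'scene':D['scene']}))
    pj=fit(M,p+[0],D);print('joint',*pj)
    row=[]
    for c in('top','scene'):
        u,v=proj(c,[[pj[0][0],pj[0][1],.05]])[0].astype(int);k=8
        w=cv2.resize(im[c][v-25:v+25,u-33:u+33],(400,300),interpolation=cv2.INTER_CUBIC)
        for q in proj(c,world(M,pj[0])): cv2.circle(w,(int((q[0]-u+33.5)*400/66),int((q[1]-v+25.5)*6)),1,(0,0,255),-1)
        row.append(w)
    o.append(np.hstack(row))
cv2.imwrite('pics/ov.png',np.vstack(o))
E
```

```text
packstand [np.float64(0.45854377465825646), np.float64(0.17066581687591625), -0.62]
top [ 0.4596  0.1705 -0.6911] 1.9058293104171753Traceback (most recent call last):
  File "<stdin>", line 6, in <module>
  File "fit.py", line 31, in fit
    r=minimize(cost,p,args=(M,ds),method='Nelder-Mead',options=dict(initial_simplex=S,xatol=1e-4,fatol=1e-4))
    res = _minimize_neldermead(fun, x0, args, callback, bounds=bounds,
                               **options)
    fxr = func(xr)
    fx = function(np.copy(x), *(wrapper_args + args))
  File "fit.py", line 20, in cost
    q=proj(cam,world(M,p))*4+1.5
      ~~~~^^^^^^^^^^^^^^^^
  File "h.py", line 15, in proj
    c=eyes.camera_info(cam);K=np.array([[c['fx'],0,c['cx']],[0,c['fy'],c['cy']],[0,0,1]])
ValueError: time passes only in moves, steps and waits
```

Calling camera_info over and over is limited, so I'll cache it.

```bash
python3 - <<'E'
s=open('h.py').read().replace("eyes.camera_info(cam)","info(cam)")
s=s.replace("def ray","from functools import lru_cache\n@lru_cache\ndef info(cam): return eyes.camera_info(cam)\ndef ray",1)
open('h.py','w').write(s)
E
cat > ov.py <<'E'
from fit import *
def overlay(im,D,items,name,z=True):
    o=[]
    for n,M,p in items:
        for c in D: print(n,c,*fit(M,p,{c:D[c]}))
        pj=fit(M,list(p)+([0] if z else []),D);print(n,'joint',*pj)
        row=[]
        for c in D:
            u,v=proj(c,[[pj[0][0],pj[0][1],.05]])[0].astype(int)
            w=cv2.resize(im[c][v-25:v+25,u-33:u+33],(400,300),interpolation=cv2.INTER_CUBIC)
            for q in proj(c,world(M,pj[0])): cv2.circle(w,(int((q[0]-u+33.5)*400/66),int((q[1]-v+25.5)*6)),1,(0,0,255),-1)
            row.append(w)
        o.append(np.hstack(row))
    cv2.imwrite(f'pics/{name}.png',np.vstack(o))
E
python3 - <<'E'
from ov import *
im={c:cv2.imread(f'pics/{c}0.png') for c in('top','scene')};D={c:dt(i) for c,i in im.items()}
overlay(im,D,[('packstand',packstand,[.4585,.1707,-.62]),('dock',dock,[*atz('top',(377.5,265.8),.03)[:2],-.62])],'ov')
E
```

```text
packstand top [ 0.4596  0.1705 -0.6908] 1.905771255493164
packstand scene [ 0.453   0.1665 -0.9092] 1.9240615367889404
packstand joint [ 0.46    0.1729 -0.699  -0.0079] 1.9287445545196533
dock top [ 0.5005 -0.2085 -0.6309] 1.6893445253372192
dock scene [ 0.4963 -0.212  -0.6033] 1.5297718048095703
dock joint [ 0.5013 -0.2089 -0.6234 -0.0064] 1.5805675983428955
```

View pics/ov.png

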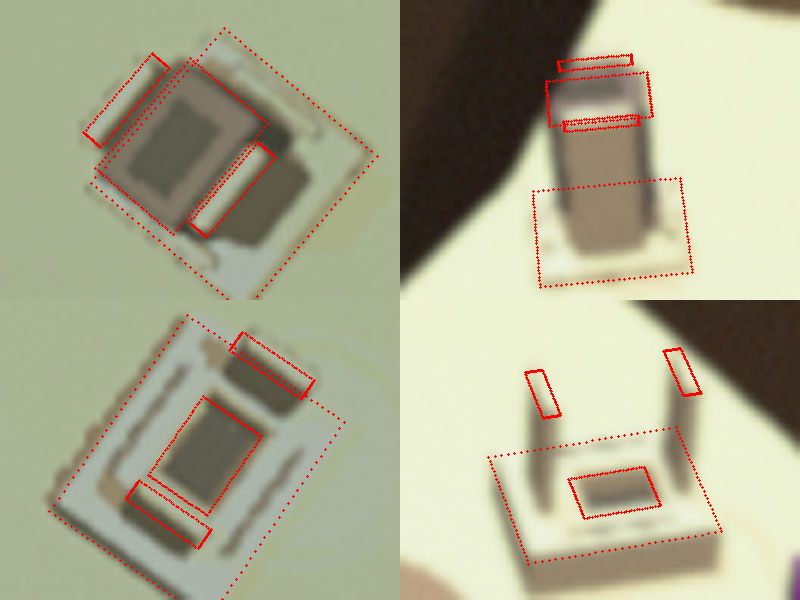

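Both views agree on the dock to about 4 mm: roughly (0.5005, -0.2085), yaw -0.625. For the pack in the stand I take (0.460, 0.1705), yaw -0.69. Now I'll move above the stand at a safe height.

{"fn": "arm_command", "kwargs": {
  "steps": [
    [32, 26, 3, 0, -1],
    [32, 26, 3, 0, -1],
    [32, 26, 3, 0, -1],
    [32, 26, 3, 0, -1],
    [32, 26, 3, 0, -1],
    [33, 26, 3, 0, -1],
    [33, 26, 3, 0, -1],
    [33, 27, 3, 0, -1],
    [10, 46, 0, 0, -1],
    [10, 46, 0, 0, -1],
    [10, 46, 0, 0, -1],
    [10, 46, 0, 0.07, -1],
    [10, 46, 0, 0.08, -1],
    [10, 46, 0, 0.08, -1],
    [10, 46, 0, 0.08, -1],
    [10, 48, 0, 0.08, -1],
    [-10, 55, 0, 0.08, -1],
    [-10, 55, 0, 0.08, -1],
    [-10, 55, 0, 0.08, -1],
    [-10, 55, 0, 0, -1]
  ]
}}

```text
time_s: 3.4
tool_pos: [0.4599, 0.1711, 0.2555]
tcp_rot: [3.141, -0.001, 0.882]
contact_force: [1.3, -0.5, -1.1]
width: 1.002
finger_force: 0.0
```

```bash
python3 - <<'E'
from ov import *
im={c:save(c,c+'1')[:,:,::-1].copy() for c in('top','scene')}
o=[]
for c in im:
    u,v=proj(c,[[.46,.17,.05]])[0].astype(int); o.append(cv2.resize(im[c][max(v-40,0):v+40,u-40:u+40],(400,400),interpolation=cv2.INTER_CUBIC))
cv2.imwrite('pics/c1.png',np.hstack(o))
s=readout.state();print(s['tool_pos'],s['tcp_rot'],s['time_s'])
E
```

```text
[0.4593 0.1737 0.2555] [-3.141  -0.0011  0.8849] 3.5
```

View pics/c1.png

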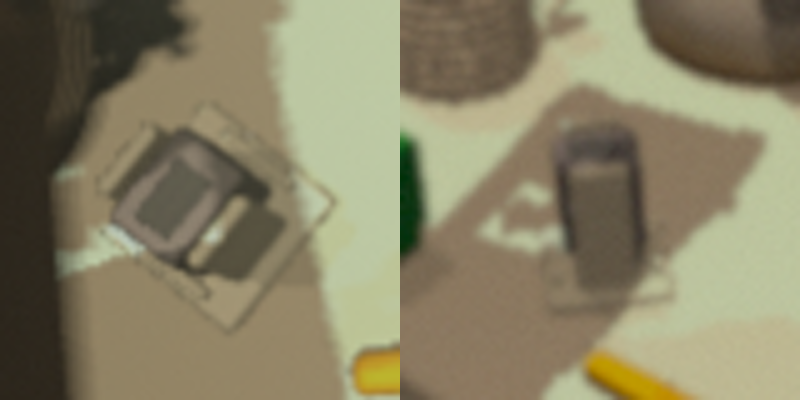

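The view is clear. I'll descend, with 17 mm clearance on each side, and grip the narrow ends.

{"fn": "arm_command", "kwargs": {
  "steps": [
    [0, 0, -35, 0, -1],
    [0, 0, -35, 0, -1],
    [0, 0, -35, 0, -1],
    [0, 0, -35, 0, -1],
    [0, 0, -25, 0, -1],
    [0, 0, -20, 0, -1],
    [0, 0, -18, 0, -1],
    [0, 0, 0, 0, -1],
    [0, 0, 0, 0, -0.5],
    [0, 0, 0, 0, 0],
    [0, 0, 0, 0, 0.5],
    [0, 0, 0, 0, 1],
    [0, 0, 0, 0, 1],
    [0, 0, 0, 0, 1],
    [0, 0, 0, 0, 1],
    [0, 0, 0, 0, 1]
  ]
}}

```text
time_s: 5.5
tool_pos: [0.4607, 0.1695, 0.0532]
tcp_rot: [3.141, -0.001, 0.881]
contact_force: [-2.1, 1.9, 7.0]
width: 0.59
finger_force: 60.3
```

Width reads 50 mm, so the grasp is good. I'll lift it and carry it to the bare spot.

{"fn": "arm_command", "kwargs": {
  "steps": [
    [0, 0, 10, 0, 1],
    [0, 0, 20, 0, 1],
    [0, 0, 30, 0, 1],
    [0, 0, 30, 0, 1],
    [0, 0, 30, 0, 1],
    [5, -36, 0, 0, 1],
    [5, -37, 0, 0, 1],
    [5, -37, 0, 0, 1],
    [5, -37, 0, 0, 1],
    [5, -37, 0, 0, 1],
    [5, -36, 0, 0, 1],
    [0, 0, -25, 0, 1],
    [0, 0, -25, 0, 1],
    [0, 0, -25, 0, 1],
    [0, 0, -20, 0, 1],
    [0, 0, -15, 0, 1],
    [0, 0, -10, 0, 1],
    [0, 0, 0, 0, 1],
    [0, 0, 0, 0, 1]
  ]
}}

```text
time_s: 7.88
tool_pos: [0.4907, -0.0507, 0.0528]
tcp_rot: [3.141, -0.0, 0.881]
contact_force: [-0.3, -0.2, -1.5]
width: 0.585
finger_force: 62.1
```

{"fn": "arm_command", "kwargs": {
  "steps": [
    [0, 0, -4, 0, 1],
    [0, 0, -2, 0, 1],
    [0, 0, -1, 0, 1],
    [0, 0, -1, 0, 1],
    [0, 0, 0, 0, 1]
  ]
}}

```text
time_s: 8.5
tool_pos: [0.4906, -0.0507, 0.0446]
tcp_rot: [3.141, -0.0, 0.881]
contact_force: [-0.9, 0.3, 6.5]
width: 0.579
finger_force: 60.5
```

The foot touches the worktop. I'll release, back off and look.

{"fn": "arm_command", "kwargs": {
  "steps": [
    [0, 0, 0, 0, 0.5],
    [0, 0, 0, 0, 0],
    [0, 0, 0, 0, -0.5],
    [0, 0, 0, 0, -1],
    [0, 0, 0, 0, -1],
    [0, 0, 25, 0, -1],
    [0, 0, 35, 0, -1],
    [0, 0, 45, 0, -1],
    [0, 0, 50, 0, -1],
    [0, 0, 50, 0, -1],
    [-5, 50, 0, 0, -1],
    [-5, 50, 0, 0, -1],
    [-5, 50, 0, 0, -1],
    [-5, 40, 0, 0, -1]
  ]
}}

```text
time_s: 10.25
tool_pos: [0.4699, 0.1411, 0.2494]
tcp_rot: [3.142, -0.0, 0.881]
contact_force: [1.7, 0.4, 0.3]
width: 0.999
finger_force: 0.0
```

```bash
python3 - <<'E'
from ov import *
im={c:save(c,c+'2')[:,:,::-1].copy() for c in('top','scene')};D={c:dt(i) for c,i in im.items()}
overlay(im,D,[('pack',packtop,[.4905,-.051,-.69]),('dock',dock,[.5005,-.2085,-.625])],'ov2')
for c in im: print([(round(r['p'],2),r['uv'],atz(c,r['uv'],0)) for r in nets.mark_of(c,'pack')])
E
```

```text
pack top [ 0.4921 -0.0476 -0.7248] 0.2679414451122284
pack scene [ 0.4987 -0.0478 -1.1873] 2.117842435836792
pack joint [ 0.4921 -0.0475 -0.7505 -0.0002] 1.436901569366455
dock top [ 0.5024 -0.2102 -0.6434] 1.5620256662368774
dock scene [ 0.495  -0.2127 -0.5743] 1.2928067445755005
dock joint [ 0.5013 -0.2092 -0.6129 -0.0069] 1.4375100135803223
[(0.87, [304.3, 274.5], array([ 0.4878, -0.0511,  0.    ]))]
[(0.9, [308.8, 252.2], array([ 0.4952, -0.0438,  0.    ])), (0.71, [204.2, 225.6], array([0.3712, 0.2775, 0.    ])), (0.26, [270.9, 262.8], array([0.3904, 0.0078, 0.    ]))]
```

View pics/ov2.png

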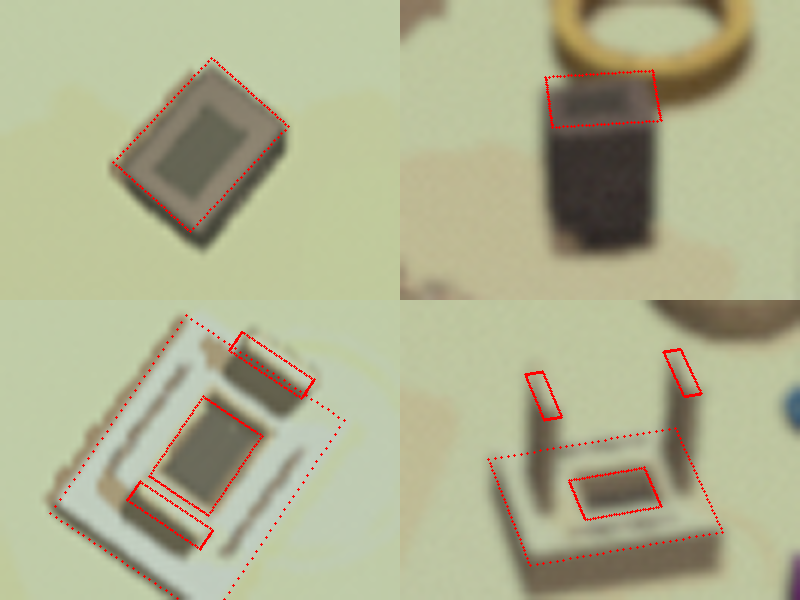

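In the scene view the pack stands upright, with the foot's gap at its left (562,240). So the foot's +x side is to the right, which is the same sense as the dock's +x, and no half turn is needed. I'll turn a quarter and take the pack by its broad faces.

{"fn": "arm_command", "kwargs": {
  "steps": [
    [2, -19, 0, 0.157, -1],
    [2, -19, 0, 0.157, -1],
    [2, -19, 0, 0.157, -1],
    [2, -19, 0, 0.157, -1],
    [2, -19, 0, 0.157, -1],
    [2, -19, 0, 0.157, -1],
    [2, -19, 0, 0.157, -1],
    [2, -19, 0, 0.157, -1],
    [3, -19, 0, 0.157, -1],
    [3, -19, 0, 0.158, -1],
    [0, 0, -40, 0, -1],
    [0, 0, -40, 0, -1],
    [0, 0, -40, 0, -1],
    [0, 0, -35, 0, -1],
    [0, 0, -25, 0, -1],
    [0, 0, -20, 0, -1],
    [0, 0, -14, 0, -1],
    [0, 0, 0, 0, -1]
  ]
}}

```text
time_s: 12.7
tool_pos: [0.4917, -0.0512, 0.0347]
tcp_rot: [-3.141, -0.001, 2.451]
contact_force: [0.7, 0.5, 0.3]
width: 0.999
finger_force: 0.0
```

{"fn": "arm_command", "kwargs": {
  "steps": [
    [0, 0, 0, 0, -0.5],
    [0, 0, 0, 0, 0],
    [0, 0, 0, 0, 0.3],
    [0, 0, 0, 0, 0.6],
    [0, 0, 0, 0, 1],
    [0, 0, 0, 0, 1],
    [0, 0, 0, 0, 1],
    [0, 0, 0, 0, 1],
    [0, 0, 0, 0, 1]
  ]
}}

```text
time_s: 13.82
tool_pos: [0.4927, -0.0507, 0.0359]
tcp_rot: [3.141, 0.001, 2.452]
contact_force: [-0.3, -0.6, 7.3]
width: 0.415
finger_force: 59.4
```

The grip is good at 35.3 mm. I'll lift the pack and hold it over the dock, and refine the dock fit using only its crisp edges.

{"fn": "arm_command", "kwargs": {
  "steps": [
    [0, 0, 15, 0, 1],
    [0, 0, 30, 0, 1],
    [0, 0, 35, 0, 1],
    [0, 0, 35, 0, 1],
    [2, -32, 0, 0.014, 1],
    [2, -32, 0, 0.014, 1],
    [2, -32, 0, 0.014, 1],
    [2, -32, 0, 0.014, 1],
    [2, -33, 0, 0.014, 1],
    [0, 0, 0, 0, 1],
    [0, 0, 0, 0, 1]
  ]
}}

```text
time_s: 15.2
tool_pos: [0.502, -0.2113, 0.1508]
tcp_rot: [3.141, -0.0, 2.521]
contact_force: [-0.6, 0.3, -0.9]
width: 0.411
finger_force: 60.3
```

```bash
cat > ref.py <<'E'
from ov import *
dk=np.vstack([rect(-45,45,-35,35,30)]*1+[rect(-13,23,-13,13,30)]*2)
im={c:cv2.imread(f'pics/{c}2.png') for c in('top','scene')};D={c:dt(i) for c,i in im.items()}
for n,M in(('hole',rect(-13,23,-13,13,30)),('block',rect(-45,45,-35,35,30)),('both',dk)):
    for c in D: print(n,c,*fit(M,[.5005,-.2085,-.625],{c:D[c]}))
# top face of the free-standing pack, true about (.4915,-.0497,-.69)
print('pack top',*fit(packtop,[.4915,-.0497,-.69],{'top':D['top']}))
s=readout.state();print(s['tool_pos'],s['tcp_rot'],s['contact_force'],s['width'])
E
python3 ref.py
python3 - <<'E'
from h import *
a=save('top','top3');b=save('scene','scene3')
o=[]
for c,i in(('top',a),('scene',b)):
    u,v=proj(c,[[.501,-.2115,.1]])[0].astype(int);o.append(cv2.resize(i[v-45:v+45,u-33:u+33][:,:,::-1],(400,545),interpolation=cv2.INTER_CUBIC))
cv2.imwrite('pics/c3.png',np.hstack(o))
E
```

```text
hole top [ 0.5018 -0.2117 -0.6363] 0.04949136823415756
hole scene [ 0.4994 -0.2111 -0.623 ] 0.15875712037086487
block top [ 0.5028 -0.2039 -0.6203] 1.2880327701568604
block scene [ 0.4933 -0.209  -0.6445] 1.3310127258300781
both top [ 0.502  -0.2112 -0.6217] 1.0622762441635132
both scene [ 0.4991 -0.2113 -0.6626] 0.6521844863891602
pack top [ 0.4922 -0.0476 -0.7253] 0.26786544919013977
[ 0.502  -0.2113  0.1508] [ 3.1415 -0.0001  2.5212] [-0.5588  0.2923 -0.8637] 0.4109611313818869
```

View pics/c3.png

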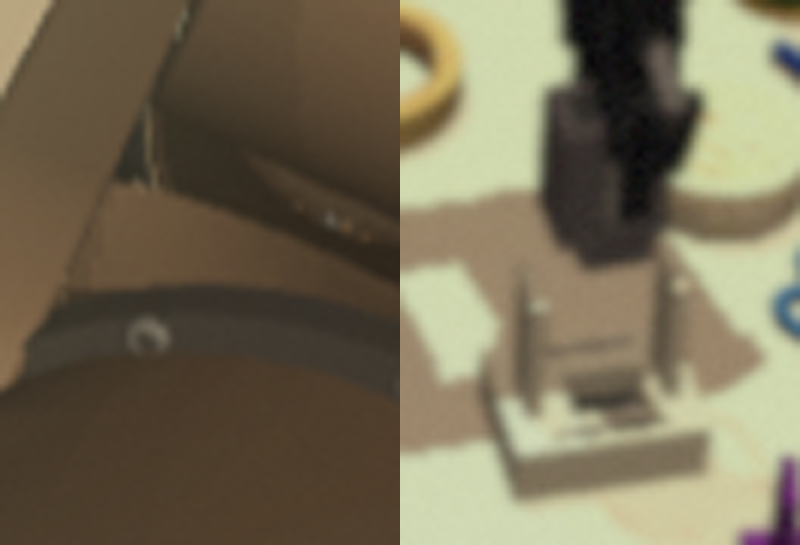

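The top view is blocked by the arm. The scene view shows the held pack (605,200) lined up over the socket (610,395). The hole fits agree to 2.4 mm, giving a seat at about (0.5007, -0.2122), yaw -0.63. I'll descend in between the cheeks to just above the mouth.

{"fn": "arm_command", "kwargs": {
  "steps": [
    [0, -2, -10, -0.01, 1],
    [0, 0, -20, 0, 1],
    [0, 0, -20, 0, 1],
    [0, 0, -15, 0, 1],
    [0, 0, -10, 0, 1],
    [0, 0, -5, 0, 1],
    [0, 0, 0, 0, 1],
    [0, 0, 0, 0, 1]
  ]
}}

```text
time_s: 16.3
tool_pos: [0.5027, -0.2138, 0.0708]
tcp_rot: [3.141, 0.001, 2.512]
contact_force: [-0.4, 0.9, -1.1]
width: 0.411
finger_force: 60.3
```

```bash
python3 - <<'E'
from h import *
i=save('scene','scene4');u,v=proj('scene',[[.501,-.2122,.05]])[0].astype(int)
cv2.imwrite('pics/c4.png',cv2.resize(i[v-30:v+30,u-40:u+40][:,:,::-1],(800,600),interpolation=cv2.INTER_CUBIC))
s=readout.state();print(s['tool_pos'],s['contact_force'],s['wrist_torque'])
E
```

```text
[ 0.50264391 -0.2138172   0.07078211] [-0.47117834 -0.00494861 -0.81236483] [-0.04149864 -0.03687617  0.01517325]
```

View pics/c4.png

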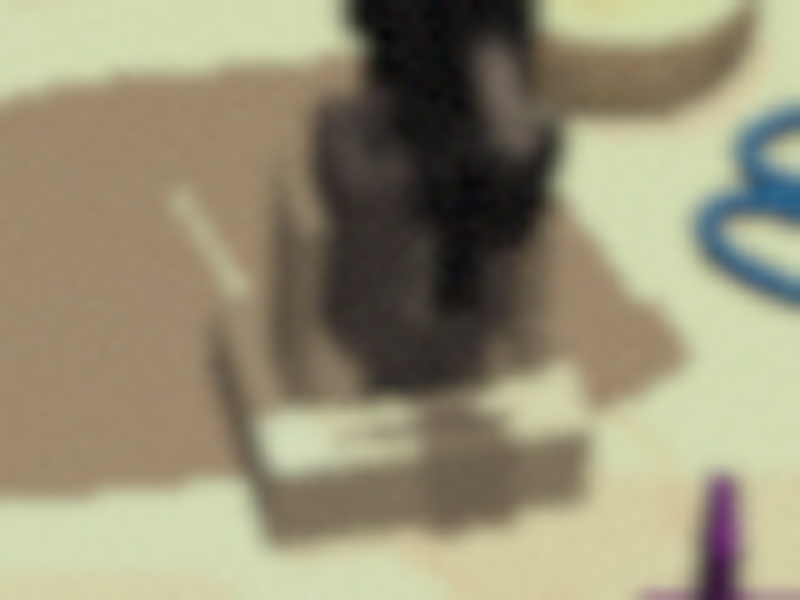

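The pack is between the cheeks, with its foot (430,385) over the socket and no contact. I'll lower it gently.

{"fn": "arm_command", "kwargs": {
  "steps": [
    [0, 0, -3, 0, 1],
    [0, 0, -3, 0, 1],
    [0, 0, -2, 0, 1],
    [0, 0, 0, 0, 1]
  ]
}}

```text
time_s: 16.85
tool_pos: [0.5029, -0.2136, 0.0628]
tcp_rot: [3.141, 0.001, 2.512]
contact_force: [1.1, 4.4, 11.5]
width: 0.413
finger_force: 62.2
```

Contact pushes mostly toward the dock's +y. I'll yield that way a little.

{"fn": "arm_command", "kwargs": {
  "steps": [
    [0, 0, 2, 0, 1],
    [0.3, 1.5, 0, 0, 1],
    [0, 0, -2, 0, 1],
    [0, 0, -2, 0, 1],
    [0, 0, 0, 0, 1]
  ]
}}

```text
time_s: 17.48
tool_pos: [0.5041, -0.2127, 0.0616]
tcp_rot: [3.141, 0.003, 2.512]
contact_force: [0.9, 3.6, 25.7]
width: 0.415
finger_force: 63.9
```

```bash
python3 - <<'E'
from h import *
s=readout.state();f=np.array(s['contact_force']);t=np.array(s['wrist_torque']);a=-.63
x=np.array([np.cos(a),np.sin(a),0]);y=np.array([-np.sin(a),np.cos(a),0])
print(f,t,'f',f@x,f@y,'t',t@x,t@y,t[2],s['tool_pos'],s['tcp_rot'])
E
```

```text
[ 0.89557186  3.56396555 25.68150084] [0.94122432 0.00517931 0.02950158] f -1.3760449271175308 3.4074036721957324 t 0.7574837776361859 0.558702401540979 0.029501580805295167 [ 0.50405269 -0.21268902  0.06158337] [3.14089676e+00 3.01438379e-03 2.51175246e+00]
```

The foot's 3 mm tip seems to be inside the mouth with its shoulder on the rim. I'll back off slightly and feel for the walls, first toward dock +y.

{"fn": "arm_command", "kwargs": {
  "steps": [
    [0, 0, 3.5, 0, 1],
    [0, 0, 0, 0, 1],
    [0, 0, 0, 0, 1]
  ]
}}

```text
time_s: 17.85
tool_pos: [0.5033, -0.2127, 0.0639]
tcp_rot: [3.141, 0.002, 2.512]
contact_force: [4.5, -3.1, 1.5]
width: 0.414
finger_force: 61.4
```

{"fn": "arm_command", "kwargs": {
  "steps": [
    [0.6, 0.8, 0, 0, 1],
    [0.6, 0.8, 0, 0, 1],
    [0, 0, 0, 0, 1]
  ]
}}

```text
time_s: 18.23
tool_pos: [0.5044, -0.2113, 0.0637]
tcp_rot: [-3.141, 0.001, 2.512]
contact_force: [4.2, -5.9, -0.6]
width: 0.412
finger_force: 61.4
```

{"fn": "arm_command", "kwargs": {
  "steps": [
    [-0.6, -0.8, 0, 0, 1],
    [-0.6, -0.8, 0, 0, 1],
    [-0.6, -0.8, 0, 0, 1],
    [-0.6, -0.8, 0, 0, 1],
    [0, 0, 0, 0, 1]
  ]
}}

```text
time_s: 18.85
tool_pos: [0.5027, -0.2136, 0.0638]
tcp_rot: [3.14, 0.002, 2.511]
contact_force: [11.2, 6.8, -1.6]
width: 0.413
finger_force: 61.8
```

The y centre is near the earlier position, and the -x wall is pressing with +5 N. I'll recentre in y and probe +x.

{"fn": "arm_command", "kwargs": {
  "steps": [
    [1.2, 1.6, 0, 0, 1],
    [0.8, -0.6, 0, 0, 1],
    [0, 0, 0, 0, 1],
    [0, 0, 0, 0, 1]
  ]
}}

```text
time_s: 19.35
tool_pos: [0.5034, -0.2128, 0.0637]
tcp_rot: [-3.142, 0.0, 2.512]
contact_force: [4.5, -2.1, -3.0]
width: 0.417
finger_force: 62.0
```

{"fn": "arm_command", "kwargs": {
  "steps": [
    [0.8, -0.6, 0, 0, 1],
    [0.8, -0.6, 0, 0, 1],
    [0, 0, 0, 0, 1],
    [0, 0, 0, 0, 1]
  ]
}}

```text
time_s: 19.85
tool_pos: [0.5048, -0.2138, 0.0637]
tcp_rot: [-3.141, -0.001, 2.512]
contact_force: [0.6, -0.7, -0.7]
width: 0.414
finger_force: 61.9
```

{"fn": "arm_command", "kwargs": {
  "steps": [
    [0.8, -0.6, 0, 0, 1],
    [0.8, -0.6, 0, 0, 1],
    [0, 0, 0, 0, 1],
    [0, 0, 0, 0, 1]
  ]
}}

```text
time_s: 20.35
tool_pos: [0.5066, -0.2152, 0.0638]
tcp_rot: [-3.142, -0.0, 2.512]
contact_force: [-0.3, -0.6, -1.2]
width: 0.416
finger_force: 62.0
```

The walls are found: the x centre is about 1.4 mm back from here, and y is nearly centred. I'll move there and lower.

{"fn": "arm_command", "kwargs": {
  "steps": [
    [-0.9, 1.1, 0, 0, 1],
    [0, 0, -2, 0, 1],
    [0, 0, -2, 0, 1],
    [0, 0, -1, 0, 1],
    [0, 0, 0, 0, 1]
  ]
}}

```text
time_s: 20.98
tool_pos: [0.5062, -0.2139, 0.0587]
tcp_rot: [3.141, 0.001, 2.512]
contact_force: [4.1, 4.4, -1.0]
width: 0.412
finger_force: 62.0
```

It is in past the shoulder. I'll ease +y and continue down to the contact plate.

{"fn": "arm_command", "kwargs": {
  "steps": [
    [0.3, 0.4, -2, 0, 1],
    [0, 0, -2, 0, 1],
    [0, 0, -2, 0, 1],
    [0, 0, -2, 0, 1],
    [0, 0, 0, 0, 1]
  ]
}}

```text
time_s: 21.6
tool_pos: [0.5061, -0.2136, 0.0506]
tcp_rot: [3.142, 0.0, 2.512]
contact_force: [4.2, 3.5, -4.0]
width: 0.416
finger_force: 61.8
```

{"fn": "arm_command", "kwargs": {
  "steps": [
    [0.2, 0.3, -2, 0, 1],
    [0, 0, -2, 0, 1],
    [0, 0, -1.5, 0, 1],
    [0, 0, -1, 0, 1],
    [0, 0, 0, 0, 1]
  ]
}}

```text
time_s: 22.22
tool_pos: [0.5062, -0.2135, 0.0458]
tcp_rot: [-3.142, 0.001, 2.512]
contact_force: [-7.4, 5.0, 35.2]
width: 0.413
finger_force: 66.6
```

35 N at a foot height of 9.9 mm matches fully home (10 mm). I'll unload, release and retreat.

{"fn": "arm_command", "kwargs": {
  "steps": [
    [0, 0, 1.5, 0, 1],
    [0, 0, 0, 0, 0.6],
    [0, 0, 0, 0, 0],
    [0, 0, 0, 0, -0.5],
    [0, 0, 0, 0, -1],
    [0, 0, 0, 0, -1],
    [0, 0, 20, 0, -1],
    [0, 0, 35, 0, -1],
    [0, 0, 45, 0, -1],
    [0, 0, 50, 0, -1],
    [0, 0, 50, 0, -1],
    [-3, 55, 0, 0, -1],
    [-3, 55, 0, 0, -1],
    [-3, 55, 0, 0, -1],
    [-3, 55, 0, 0, -1],
    [-3, 55, 0, 0, -1],
    [0, 50, 0, 0, -1],
    [0, 0, 0, 0, -1]
  ]
}}

```text
time_s: 24.48
tool_pos: [0.4909, 0.1145, 0.2458]
tcp_rot: [3.141, -0.0, 2.516]
contact_force: [-0.4, -1.1, -0.1]
width: 0.999
finger_force: 0.0
```

```bash
python3 - <<'E'
from ov import *
im={c:save(c,c+'5')[:,:,::-1].copy() for c in('top','scene')};D={c:dt(i) for c,i in im.items()}
pk=packtop+[0,0,.01]
overlay(im,D,[('pack',pk,[.5015,-.211,-.63])],'ov5')
s=readout.state();print(s['time_s'],s['tool_pos'])
E
```

```text
pack top [ 0.5009 -0.2097 -0.6347] 0.1331108659505844
pack scene [ 0.4992 -0.2125 -0.6121] 0.46444258093833923
pack joint [ 0.5014 -0.2103 -0.6392 -0.0032] 0.3151235580444336
24.575 [0.491  0.1119 0.2457]
```

View pics/ov5.png

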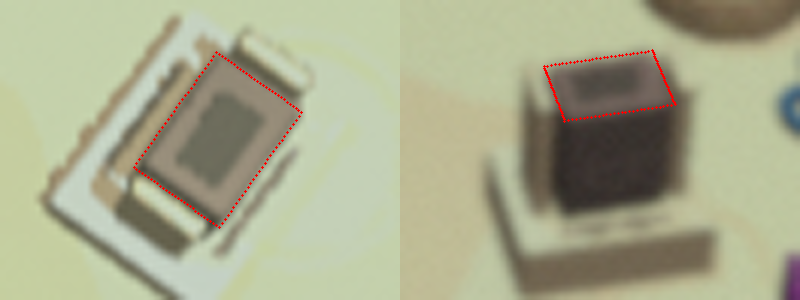

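Both views show the body flush on the block (scene 615,210), upright between the cheeks, with the fitted top no higher than the home height. The gripper is clear, so I'm handing in.

```bash
python3 -c "
from plant import workorder
print(workorder.job_done())"
```

```text
the job is handed in; nothing more can be done
None
```

I stood the pack on the bare worktop and let go, then plugged it into the white dock the right way round. Camera fits and the final press show it fully home and released, and I handed the job in at about 25 s; no verdict came back.

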